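# Put the bench parts away in their matching holders

### The job

Clear the soldering mat by setting each part down into the holder made for it: the heat sink lengthwise in the long yellow tray, the transformer in the square white tray, the red-lidded tin in the round purple tray, and the solder reel over the pin of the black reel holder. Each must end upright and flat on its holder's floor, released, and set down rather than dropped or tipped over. Leave the bottle and the screwdriver where they are.

Things in the scene. Friction and masses are not known exactly. Their poses are not given: they have to be found in the camera images.
- heatsink: Loose. Bare aluminium heat sink: a block 84 mm long (its x) by 30 mm wide (its y) by 32 mm high with upright fins running lengthwise; grip it across the 30 mm width (the outer fins are stiff). About 0.14 kg. Origin: centre of its underside, z up. Starts upright on the mat, any yaw.
- transformer: Loose. Small mains transformer, dark steel core with an orange winding bobbin: 44 mm by 44 mm by 36 mm high, flat-sided. About 0.2 kg. Origin: centre of its underside, z up. x and y square to its sides. Starts upright, any yaw.
- reel: Loose. Reel of solder standing on one flange: blue flanges 52 mm across, silvery winding, 40 mm high, with an open upright bore 26 mm across right through it. Grip it across the flanges. About 0.22 kg. Origin: centre of its underside, z up. Round, so yaw does not matter.
- tin: Loose. Closed round tin, steel with a red lid and a white disc on top: 50 mm across, 34 mm high. About 0.12 kg. Origin: centre of its underside, z up. Round, so yaw does not matter.
- long_tray: Fixed. Long yellow open tray for the heat sink: 110 mm (its x) by 56 mm (its y) outside, 13 mm high, walls 5 mm, floor 5 mm thick, so the recess is 100 by 46 mm and 8 mm deep. Origin: centre of its underside, z up.
- square_tray: Fixed. Square white open tray for the transformer: 70 by 70 mm outside, 13 mm high, walls 5 mm, floor 5 mm thick, so the recess is 60 by 60 mm and 8 mm deep. Origin: centre of its underside, z up. x and y square to its walls.
- round_tray: Fixed. Round purple open tray for the tin: 76 mm across outside, 13 mm high, wall 5 mm, floor 5 mm thick, so the recess is 66 mm across and 8 mm deep. Origin: centre of its underside, z up.
- spindle: Fixed. Reel holder: a black disc 64 mm across and 5 mm thick with a steel pin 8 mm across rising from its centre to 30 mm above the underside. Origin: centre of its underside, z up.
- bottle: Loose bystander, not to be moved. White dispenser bottle with a blue cap, 48 mm across, 110 mm tall, left of the work. Origin: centre of its underside, z up.
- screwdriver: Loose bystander, not to be moved. Screwdriver with a red handle, 180 mm long, handle 26 mm thick, lying on the bench beside the mat's right edge, pointing roughly away from the robot. x along it towards its tip.

How it is judged:
By the outcome, as a careful person would: the job done as asked, in the order asked, and still so for the second after the job is handed in, with the robot touching nothing.
It also fails if it takes over 96 s, if anything falls off the work surface, if the arm or the gripper's body presses on something with over 40 N, if the wrist force passes 120 N, or if a joint passes its speed limit or range.

### The arm

A 7-joint arm with a two-finger parallel gripper is mounted at the origin on the work surface. World frame = base frame: x ahead of the robot, y to its left, z up, the work surface at z = 0. Lengths are in mm, angles in degrees, forces in N, time in s.
With the tool pointing down it reaches from about 400 to 875 mm from the base axis. Payload 4.4 kg.
Tool frame: the origin (TCP) lies on the centre line of the jaws, within the pads' length; the fingertips stand ctrl.tips_ahead ahead of it and the grasp point (between the pads) lies 3 mm ahead of it (ctrl.tips_ahead is the distance from the TCP to the fingertips, in mm); z points along the fingers, y is the line along which they close (so a half turn about z gives the same grasp; the last joint's range is limited). The gripper opens to 85 mm and grips with 20 to 120 N. Pads are 22 mm wide; open, the fingers measure 114 mm over their backs; the gripper's body (76 mm by 85 mm) begins 54 mm behind the grasp point. The pads swing forward as they close: fully open they stand 13 mm farther back than shut.
Start: joints at [-66.91, 36.005, 2.206, 86.941, -1.547, 57.084, -1.146], TCP at [293.661, 579.897, 253.313] pointing down, gripper open.
Joint ranges: [-175.42, 175.42], [-21.48, 121.26], [-71.46, 75.88], [10.55, 141.38], [-63.04, 243.04], [13.31, 113.54], [-168.57, 168.57]. Speed limits (degrees/s): [147.25, 147.25, 180, 180, 180, 180, 180].

### API

Orientations are given as [roll, pitch, yaw] about the fixed x, y, z axes, in that order (R = Rz(yaw) Ry(pitch) Rx(roll)).
In Python, from cell import ctrl, cams, order gives the robot as it stands.
- The arm moves only by the tool step_arm, never from a script. Its argument "rows" is text: rows parted by semicolons, each of 7 numbers parted by spaces: the shift along the tool's x, y, z in units of 0.03 m (1.0 is 0.03 m), then the turn, a rotation vector about the tool's x, y, z in units of 0.15 rad (1.0 is 0.15 rad), then the finger opening in mm, from 0 to 85.4. In form: dx dy dz rx ry rz fingers; .... A call has exactly 10 rows; each row shifts and turns the commanded pose from where the row before left it, along the tool's axes as they then stand; what a row does not reach is not made up. A row lasts 1/8 s, in which the tool goes at most 62.5 mm and 10.7 degrees, less where a joint would pass 70% of its speed; a pose out of reach is approached as far as the arm can. A call with a number of a shift or a turn outside -1 to 1 is refused whole. A call with a gripper value outside its range is refused whole. The fingers move at their own pace and stop on an object; "force" is the grip in N (left out, the last holds). Time passes only in rows, so rows that do not move let the fingers close, or fill a call up. It gives the time, the measured TCP pose, the force, the opening and the grip force at its end, in the units of the state.
- ctrl.read_state(): the state, without advancing time (a new reading comes with each control period).
- cams.read_camera(name): name is "scene" or "top" or "wrist"; returns the picture (480x640x3 uint8, blue, green, red); there is no depth.
- cams.camera_info(name): a dict with "intrinsics" (3x3 intrinsics, pixels), "R" (3x3) and "t" (3): a world point X has camera coordinates R X + t. Camera axes: x right, y down, z forward; pixel columns grow to the right and rows downward; lengths in mm; the calibration is good to about 2 mm. The wrist camera is an equidistant fisheye: a pixel r from the principal point sees the ray r / f radians off the axis. A picture is of the moment at which its call begins: read the wrist's pose just before it. camera_info takes no time and is no camera call; for the wrist camera it gives the pose at the moment of the call.
- order.job_done(): hands the job in; it is judged then, once.
The state is a dict: "time_s": time; "q": joint angles; "qd": joint speeds; "tau": joint torques, N m; "ee_pos": TCP position; "eef_rot": TCP orientation; "wrist_force": force on the tool from outside, world axes, zero at the start; "ft_torque": the same for the moment, N m; "opening": finger opening in mm; "grip_force": force on a finger pad.
Only numpy, scipy, OpenCV 4.12 (cv2) and the standard library are available. Lean on these libraries where they do the work, as an engineer would, in place of code of your own. Each camera call takes 0.05 s, during which the arm holds its last target. There are 200 camera calls.

## Working session

There is one attempt and no reset: what is moved stays moved. The work goes in short steps, Python scripts to look and compute and a tool call to move; the robot and the scene stay as the last step left them, time stands still between calls to the robot, and variables do not carry over. Pictures are saved under pics/ and viewed, at most 14 in all, crops included, and the job is handed in when it is done.

Besides the shell and the picture viewer there is one more tool, called after "Call:" as name(argument=value, ...) on one line, values as JSON. step_arm: Moves the arm, as the interface text tells. Shifts and turns lie within -1 to 1; 1 stands for 0.03 m of shift or 0.15 rad of turn. Its arguments: {"type":"object","properties":{"rows":{"type":"string"},"force":{"type":"number"}},"required":["rows"]}

```bash
mkdir -p pics; ls; python3 - <<'E'
from cell import ctrl,cams,order
import cv2
s=ctrl.read_state();print(s['time_s'],s['ee_pos'],s['eef_rot'],s['opening'],ctrl.tips_ahead)
for n in('top','scene'):
    cv2.imwrite(f'pics/{n}0.png',cams.read_camera(n))
    i=cams.camera_info(n);print(n,i)
E
```

```text
pics
0.0 [293.38185492 579.34487038 252.37128563] [-1.79887812e+02  2.86614719e-03  1.53140388e+02] 85.25350699713606 22.0
top {'intrinsics': array([[540.70480516,   0.        , 315.96355182],
       [  0.        , 540.70480516, 235.9306191 ],
       [  0.        ,   0.        ,   1.        ]]), 'R': array([[ 0.0063299 , -0.99996138,  0.00609736],
       [-0.99073954, -0.0070983 , -0.13559051],
       [ 0.13562856, -0.00518262, -0.9907462 ]]), 't': array([  -6.10927302,  543.01802037, 1434.17583234])}
scene {'intrinsics': array([[508.05650351,   0.        , 313.20831792],
       [  0.        , 508.05650351, 240.15144922],
       [  0.        ,   0.        ,   1.        ]]), 'R': array([[-3.25003002e-01,  9.45712955e-01, -2.34304139e-04],
       [ 8.05481618e-01,  2.76681367e-01, -5.24067538e-01],
       [-4.95552632e-01, -1.70512251e-01, -8.51676676e-01]]), 't': array([ 173.29851136, -424.7946511 , 1482.45197802])}
```

View pics/top0.png

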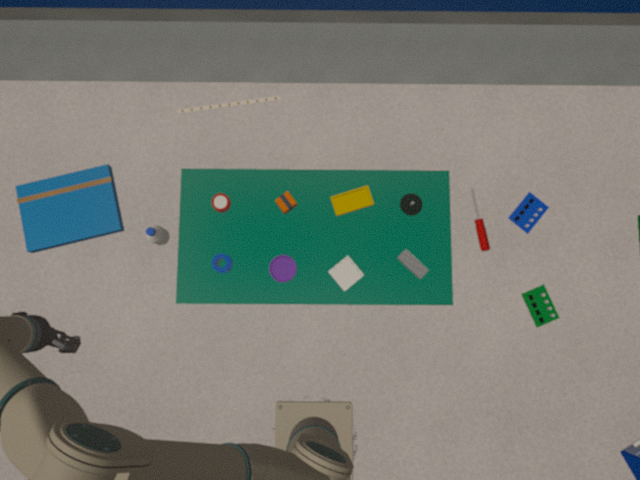

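View pics/scene0.png

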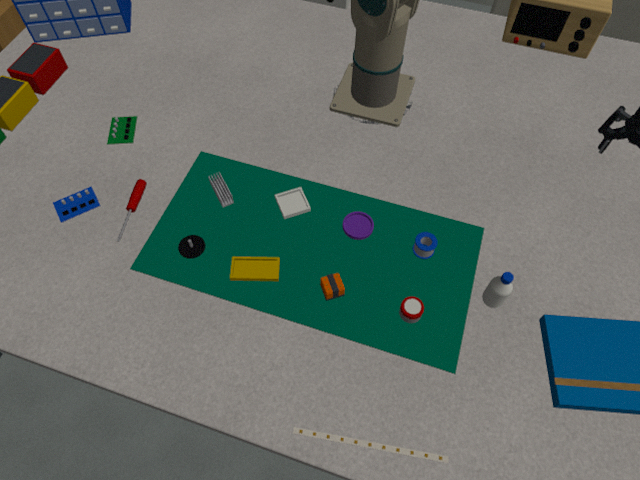

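The top view shows the tin at (221,203), transformer (286,202), long tray (352,200), spindle (411,204), reel (222,263), round tray (283,268), square tray (346,273) and heat sink (413,264). The bottle is at (157,235) and the screwdriver at (481,230). The scene view agrees.

```bash
cat > h.py <<'E'
import numpy as np,cv2
from scipy.spatial.transform import Rotation as Ro
from cell import ctrl,cams,order
def ray(info,uv,fish=False):
    K=info['intrinsics'];R=np.array(info['R']);t=np.array(info['t'])
    x=(uv[0]-K[0,2])/K[0,0];y=(uv[1]-K[1,2])/K[1,1]
    if fish:
        r=np.hypot(x,y);k=np.sin(r)/max(r,1e-9);d=np.array([x*k,y*k,np.cos(r)])
    else:d=np.array([x,y,1.])
    return -R.T@t,R.T@d
def plane(info,uv,z,fish=False):
    c,d=ray(info,uv,fish);return (c+d*(z-c[2])/d[2])[:2]
def go(xyz=None,yaw=None):
    """tool-axis shift (units) and yaw turn (units) to get to a world pose with tool down"""
    s=ctrl.read_state();p=np.array(s['ee_pos']);R=Ro.from_euler('xyz',s['eef_rot'],degrees=True)
    y0=s['eef_rot'][2]
    if yaw is not None:
        dy=(yaw-y0+90)%180-90
        print('q7 %.0f'%s['q'][6],'yaw now %.1f, turn tool-z units %.2f (alt %.2f)'%(y0,-np.radians(dy)/.15,-np.radians(dy-np.sign(dy)*180)/.15))
        Rn=Ro.from_euler('xyz',[180,0,y0+dy],degrees=True)
        print('rotvec now->goal units',(R.inv()*Rn).as_rotvec()/.15)
    if xyz is not None:
        d=np.array(xyz)-p
        print('world d',d.round(1),'units before turn',(R.inv().apply(d)/30).round(2),end=' ')
        if yaw is not None:print('after turn',(Rn.inv().apply(d)/30).round(2))
def blobs(img,mask,amin):
    c,_=cv2.findContours(mask,cv2.RETR_EXTERNAL,cv2.CHAIN_APPROX_NONE)
    return [k for k in c if cv2.contourArea(k)>amin]
E
python3 - <<'E'
from h import *
im=cv2.imread('pics/top0.png');i=cams.camera_info('top')
hsv=cv2.cvtColor(im,cv2.COLOR_BGR2HSV)
g=cv2.inRange(hsv,(70,120,40),(92,255,255))
m=np.zeros_like(g);m[172:300,184:446]=255
m&=~g; m=cv2.morphologyEx(m,cv2.MORPH_OPEN,np.ones((3,3)))
for k in blobs(im,m,60):
    (u,v),(w,h),a=cv2.minAreaRect(k);b=cv2.boxPoints(((u,v),(w,h),a))
    P=[plane(i,q,15) for q in b];e=max((P[1]-P[0],P[2]-P[1]),key=np.linalg.norm)
    print((round(u),round(v)),'xy',plane(i,(u,v),15).round(0),'L',np.linalg.norm(P[1]-P[0]).round(),np.linalg.norm(P[2]-P[1]).round(),'yaw',np.degrees(np.arctan2(e[1],e[0])).round())
w=cams.camera_info('wrist');print(w)
E
```

```text
(346, 273) xy [444. -84.] L 77.0 76.0 yaw -50.0
(282, 268) xy [457.  89.] L 74.0 77.0 yaw -179.0
(222, 263) xy [469. 256.] L 52.0 57.0 yaw -134.0
(413, 264) xy [ 472. -268.] L 39.0 88.0 yaw -135.0
(411, 204) xy [ 638. -267.] L 56.0 57.0 yaw 179.0
(220, 202) xy [639. 264.] L 53.0 57.0 yaw -178.0
(286, 202) xy [641.  82.] L 52.0 53.0 yaw -144.0
(352, 200) xy [ 648. -102.] L 118.0 63.0 yaw -72.0
{'intrinsics': array([[371.64829954,   0.        , 318.18665636],
       [  0.        , 371.64829954, 243.17294027],
       [  0.        ,   0.        ,   1.        ]]), 'R': array([[ 0.45122612,  0.89240737, -0.00201717],
       [ 0.84939265, -0.42878116,  0.30769928],
       [ 0.27372818, -0.14055533, -0.95148152]]), 't': array([-648.30775997,  -39.39669139,  380.38378993])}
```

Call:
step_arm(rows="-.85 -.65 -.1 0 0 0 85;-.85 -.65 -.1 0 0 0 85;-.85 -.65 -.1 0 0 0 85;-.85 -.65 -.1 0 0 0 85;-.85 -.65 -.1 0 0 0 85;-.85 -.65 -.1 0 0 0 85;-.85 -.65 -.1 0 0 0 85;-.85 -.65 -.1 0 0 0 85;-.85 -.65 -.1 0 0 0 85;-.85 -.65 -.1 0 0 0 85")

```text
time_s: 1.35
ee_pos: [433.2, 289.6, 283.1]
eef_rot: [-180.0, -0.0, 153.1]
wrist_force: [0.1, 0.0, 0.1]
opening: 85.1
grip_force: 0.0
```

Call:
step_arm(rows="-.85 -.65 -.1 0 0 0 85;-.85 -.65 -.1 0 0 0 85;-.85 -.65 -.1 0 0 0 85;-.85 -.65 -.1 0 0 0 85;-.85 -.65 -.1 0 0 0 85;-.85 -.65 -.1 0 0 0 85;-.85 -.65 -.1 0 0 0 85;-.85 -.65 -.1 0 0 0 85;-.85 -.65 -.1 0 0 0 85;-.85 -.65 -.1 0 0 0 85")

```text
time_s: 2.6
ee_pos: [572.5, 0.6, 313.0]
eef_rot: [-180.0, -0.0, 153.1]
wrist_force: [0.4, 0.6, -0.3]
opening: 85.1
grip_force: 0.0
```

Call:
step_arm(rows="0 0 0 0 0 .9 85;0 0 0 0 0 .9 85;0 0 0 0 0 .9 85;0 0 0 0 0 .9 85;0 0 0 0 0 .9 85;0 0 0 0 0 .9 85;0 0 0 0 0 .9 85;0 0 0 0 0 .9 85;0 0 0 0 0 0 85;0 0 0 0 0 0 85")

```text
time_s: 3.85
ee_pos: [572.3, 1.7, 313.1]
eef_rot: [-180.0, -0.0, 91.4]
wrist_force: [0.1, -0.1, -0.2]
opening: 85.2
grip_force: 0.0
```

```bash
python3 - <<'E'
from h import *
i=cams.camera_info('wrist');im=cams.read_camera('wrist');cv2.imwrite('pics/w1.png',im)
import pickle;pickle.dump(i,open('w1.pkl','wb'))
c,d=ray(i,(318,243),1);print(c,d); go([472,-268,250],45)
E
```

```text
[569.05673597  80.32969905 433.34386361] [ 0.00688443 -0.30719182 -0.95162272]
q7 10 yaw now 91.4, turn tool-z units 5.39 (alt -15.55)
rotvec now->goal units [-2.43779696e-03  3.36869949e-05  5.39486719e+00]
world d [-100.3 -269.6  -63.1] units before turn [-8.91 -3.56  2.1 ] after turn [-8.72  3.99  2.1 ]
```

View pics/w1.png

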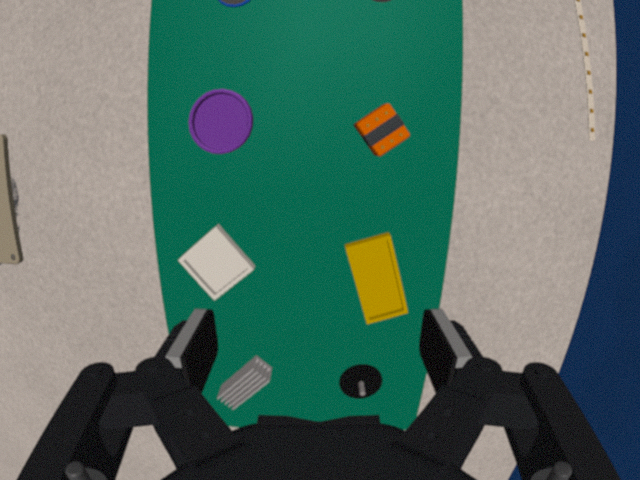

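The wrist view shows the purple tray at (220,121), transformer (383,129), white tray (217,262), yellow tray (377,279), spindle (361,381) and heat sink (245,382). The reel and tin are just at the top edge.

```bash
cat >> h.py <<'E'
def world_blobs(im,i,roi,h,amin=300,pmask=None):
    hsv=cv2.cvtColor(im,cv2.COLOR_BGR2HSV)
    m=~cv2.inRange(hsv,(68,110,40),(95,255,255));r=np.zeros_like(m);x0,y0,x1,y1=roi;r[y0:y1,x0:x1]=255
    if pmask: m=cv2.inRange(hsv,*pmask)
    m=cv2.morphologyEx(m&r,cv2.MORPH_OPEN,np.ones((3,3)))
    for k in blobs(im,m,amin):
        P=np.array([plane(i,q[0],h,True) for q in k],np.float32)
        (c,s,a)=cv2.minAreaRect(P);a=a if s[0]>s[1] else a+90
        cc,rad=cv2.minEnclosingCircle(P)
        print('h',h,'px',k[:,0].mean(0).round(),'rect c',np.round(c,1),np.round(s,1),'yaw %.1f'%((a+90)%180-90),'circ',np.round(cc,1),round(rad,1))
E
python3 - <<'E'
from h import *;import pickle
i=pickle.load(open('w1.pkl','rb'));im=cv2.imread('pics/w1.png')
print('round');world_blobs(im,i,(180,80,260,160),13)
print('trafo');[world_blobs(im,i,(340,90,425,165),h) for h in(0,36)]
print('square');world_blobs(im,i,(172,215,262,305),13)
print('long');world_blobs(im,i,(335,225,415,330),13)
print('spin');world_blobs(im,i,(335,355,388,405),5)
print('hs');[world_blobs(im,i,(213,350,276,412),h) for h in (0,32)]
E
```

```text
round
h 13 px [220. 121.] rect c [456.3  88.1] [75.5 76.5] yaw -0.5 circ [456.6  87.6] 38.8
trafo
h 0 px [382. 129.] rect c [643.3  80.6] [51.2 51. ] yaw 37.1 circ [643.4  80.7] 33.9
h 36 px [382. 129.] rect c [637.2  80.6] [46.9 46.8] yaw 37.1 circ [637.2  80.7] 31.1
square
h 13 px [216. 263.] rect c [445.3 -85.3] [78.3 73.7] yaw 39.9 circ [445.3 -85.5] 51.6
long
h 13 px [377. 278.] rect c [ 647.6 -102.1] [ 59.3 117.7] yaw -72.2 circ [ 647.  -102.4] 64.1
spin
h 5 px [360. 381.] rect c [ 638.8 -269.2] [59.1 62.7] yaw -83.6 circ [ 639.4 -269.1] 31.4
hs
h 0 px [244. 384.] rect c [ 465.8 -285.4] [115.2  47.4] yaw 46.7 circ [ 465.8 -285.6] 60.7
h 32 px [244. 384.] rect c [ 473.4 -258.4] [106.7  43.9] yaw 46.7 circ [ 473.5 -258.6] 56.2
```

Call:
step_arm(rows="-.9 -.36 0 0 0 0 70;-.9 -.36 0 0 0 0 70;-.9 -.36 0 0 0 0 70;-.9 -.36 0 0 0 0 70;-.9 -.36 0 0 0 0 70;-.9 -.36 0 0 0 0 70;-.9 -.36 0 0 0 0 70;-.9 -.36 0 0 0 0 70;-.9 -.36 0 0 0 0 70;-.9 -.36 0 0 0 0 70")

```text
time_s: 5.15
ee_pos: [470.0, -271.7, 313.4]
eef_rot: [180.0, -0.0, 91.3]
wrist_force: [-0.5, -0.8, 0.4]
opening: 70.1
grip_force: 0.0
```

Call:
step_arm(rows="0 0 .6 0 0 .88 70;0 0 .6 0 0 .88 70;0 0 .6 0 0 .88 70;0 0 .6 0 0 .88 70;0 0 .6 0 0 .88 70;0 0 .6 0 0 .88 70;0 0 .4 0 0 0 70;0 0 0 0 0 0 70;0 0 0 0 0 0 70;0 0 0 0 0 0 70")

```text
time_s: 6.4
ee_pos: [470.7, -271.1, 194.0]
eef_rot: [179.9, -0.0, 45.9]
wrist_force: [0.5, -0.7, -0.0]
opening: 70.1
grip_force: 0.0
```

```bash
python3 - <<'E'
from h import *
i=cams.camera_info('wrist');im=cams.read_camera('wrist');cv2.imwrite('pics/w2.png',im)
import pickle;pickle.dump(i,open('w2.pkl','wb'))
[world_blobs(im,i,(200,120,440,400),h) for h in (0,32)]
c,d=ray(i,(318,243),1);print(c,d);go([472,-268,250],45)
E
```

```text
h 0 px [320. 348.] rect c [ 382.6 -364.4] [168.7 275.8] yaw -44.2 circ [ 368.9 -378.4] 152.3
h 0 px [316. 230.] rect c [ 464.9 -272.7] [98.7 34.7] yaw 46.7 circ [ 465.2 -273.2] 51.6
h 32 px [320. 348.] rect c [ 397.  -349.1] [151.5 247.8] yaw -44.2 circ [ 384.7 -361.8] 136.8
h 32 px [316. 230.] rect c [ 470.9 -266.8] [88.7 31.2] yaw 46.7 circ [ 471.2 -267.3] 46.4
[ 524.00084355 -214.53306475  314.31516795] [-0.21224041 -0.22106123 -0.95188547]
q7 9 yaw now 45.9, turn tool-z units 0.11 (alt -20.84)
rotvec now->goal units [ 0.00719699 -0.00369732  0.10568442]
world d [ 1.3  3.  56.1] units before turn [ 0.1  -0.04 -1.87] after turn [ 0.1  -0.04 -1.87]
```

View pics/w2.png

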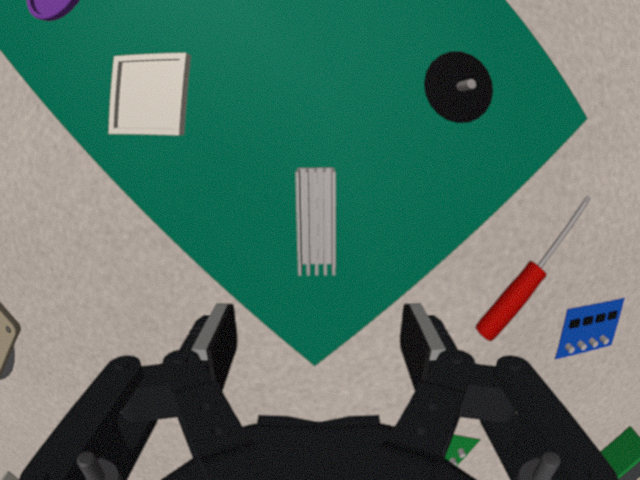

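The heat sink runs from (316,168) to (316,275), lined up with the jaws. The spindle is at (459,87), the white tray at (148,94) and the screwdriver on the right.

```bash
python3 - <<'E'
from h import *;import pickle
i=pickle.load(open('w2.pkl','rb'))
a=plane(i,(316,275),32,1);
for h in(0,32):
    b=plane(i,(316,168),h,1);print(a,b,np.linalg.norm(a-b),(a+b)/2,np.degrees(np.arctan2(*(b-a)[::-1])))
go([*(a+plane(i,(316,168),0,1))/2,20],46.7)
print(plane(i,(459,87),5,1),plane(i,(467,84),30,1),plane(i,(148,94),10,1))
E
```

```text
[ 440.63574683 -298.8322336 ] [ 499.00187278 -238.49769036] 83.94558812863156 [ 469.8188098  -268.66496198] 45.95005080866793
[ 440.63574683 -298.8322336 ] [ 501.54698401 -236.0578844 ] 87.46883863590332 [ 471.09136542 -267.445059  ] 45.86299774973934
q7 9 yaw now 45.9, turn tool-z units -0.09 (alt 20.85)
rotvec now->goal units [ 0.00725103 -0.00359014 -0.09211953]
world d [  -0.8    2.4 -173.9] units before turn [ 0.03 -0.08  5.8 ] after turn [ 0.04 -0.07  5.8 ]
[ 638.5389029  -269.55009702] [ 636.47562629 -267.61603977] [444.75645819 -87.34039487]
```

Call:
step_arm(rows=".04 -.08 .9 0 0 -.05 70;0 0 .9 0 0 0 70;0 0 .9 0 0 0 70;0 0 .9 0 0 0 70;0 0 .9 0 0 0 70;0 0 .6 0 0 0 70;0 0 .25 0 0 0 70;0 0 0 0 0 0 70;0 0 0 0 0 0 15;0 0 0 0 0 0 15", force=50)

```text
time_s: 7.7
ee_pos: [470.0, -268.5, 33.5]
eef_rot: [179.9, -0.0, 46.3]
wrist_force: [0.5, -0.4, 0.2]
opening: 34.2
grip_force: 0.0
```

Call:
step_arm(rows="0 0 0 0 0 0 15;0 0 0 0 0 0 15;0 0 0 0 0 0 15;0 0 0 0 0 0 15;0 0 0 0 0 0 15;0 0 -.3 0 0 0 15;0 0 -.9 0 0 0 15;0 0 -.9 0 0 0 15;0 0 -.6 0 0 0 15;0 0 0 0 0 0 15")

```text
time_s: 8.95
ee_pos: [470.2, -268.5, 115.1]
eef_rot: [179.9, -0.0, 46.3]
wrist_force: [0.2, 0.4, -2.0]
opening: 29.1
grip_force: 50.3
```

```bash
python3 - <<'E'
from h import *
cv2.imwrite('pics/w3.png',cams.read_camera('wrist'))
go([647,-101.5,150],108)
E
```

```text
q7 15 yaw now 46.3, turn tool-z units -7.18 (alt 13.77)
rotvec now->goal units [ 4.98981657e-03  2.79583729e-04 -7.17546524e+00]
world d [177.3 166.5  35.9] units before turn [ 8.1   0.44 -1.19] after turn [ 3.45  7.34 -1.2 ]
```

View pics/w3.png

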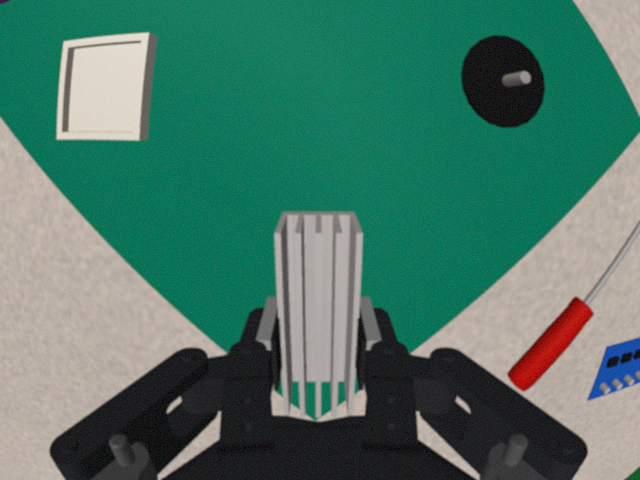

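The heat sink is held squarely between the pads (rows 213–420).

Call:
step_arm(rows=".8 .04 0 0 0 0 15;.8 .04 0 0 0 0 15;.8 .04 0 0 0 0 15;.8 .04 0 0 0 0 15;.8 .04 0 0 0 0 15;.8 .04 0 0 0 0 15;.8 .04 0 0 0 0 15;.8 .04 0 0 0 0 15;.8 .04 0 0 0 0 15;.9 .08 0 0 0 0 15")

```text
time_s: 10.25
ee_pos: [646.3, -101.0, 112.2]
eef_rot: [-179.9, 0.1, 46.3]
wrist_force: [-0.4, -1.4, -1.8]
opening: 29.5
grip_force: 50.3
```

Call:
step_arm(rows="0 0 .15 0 0 -.9 15;0 0 .15 0 0 -.9 15;0 0 .15 0 0 -.9 15;0 0 .15 0 0 -.9 15;0 0 .15 0 0 -.9 15;0 0 .15 0 0 -.9 15;0 0 .15 0 0 -.9 15;0 0 0 0 0 -.87 15;0 0 0 0 0 0 15;0 0 0 0 0 0 15")

```text
time_s: 11.5
ee_pos: [646.4, -101.6, 81.6]
eef_rot: [-179.9, -0.0, 107.8]
wrist_force: [0.5, -0.0, -1.7]
opening: 28.8
grip_force: 50.3
```

```bash
python3 - <<'E'
from h import *
i=cams.camera_info('wrist');cv2.imwrite('pics/w4.png',cams.read_camera('wrist'))
import pickle;pickle.dump(i,open('w4.pkl','wb'))
go([647,-101.5,38.5],107.9)
E
```

```text
q7 38 yaw now 107.8, turn tool-z units -0.01 (alt 20.94)
rotvec now->goal units [-0.00548035 -0.0026043  -0.00846721]
world d [  0.4   0.1 -43.2] units before turn [-0.    0.02  1.44] after turn [-0.    0.01  1.44]
```

View pics/w4.png

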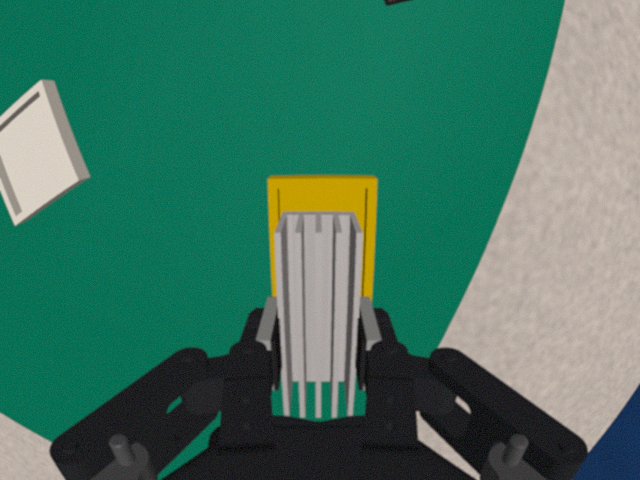

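The yellow tray's near end spans columns 268–377 at row 177. The heat sink is centred at column 319 above it, so I'll check the residual.

```bash
python3 - <<'E'
from h import *;import pickle
i=pickle.load(open('w4.pkl','rb'));s=ctrl.read_state()
R=Ro.from_euler('xyz',s['eef_rot'],degrees=True)
for n,uv,h in(('trayNL',(268,179),13),('trayNR',(377,179),13),('base edge',(322,176),0),('hsNL',(283,213),81-33),('hsNR',(354,213),48)):
    p=np.array([*plane(i,uv,h,1),0])-np.array([*s['ee_pos'][:2],0]);print(n,R.inv().apply(p).round(1))
E
```

```text
trayNL [ 52.7 -27.3   0. ]
trayNR [52.8 28.8 -0. ]
base edge [52.4  0.6  0. ]
hsNL [ 42.9 -16.4   0. ]
hsNR [42.9 13.8  0. ]
```

Call:
step_arm(rows="-.1 .05 .5 0 0 0 15;0 0 .5 0 0 0 15;0 0 .2 0 0 0 15;0 0 .1 0 0 0 15;0 0 .1 0 0 0 15;0 0 .03 0 0 0 15;0 0 0 0 0 0 15;0 0 0 0 0 0 15;0 0 0 0 0 0 15;0 0 0 0 0 0 15")

```text
time_s: 12.8
ee_pos: [649.3, -104.0, 39.5]
eef_rot: [180.0, 0.0, 107.9]
wrist_force: [-0.4, -0.4, -2.0]
opening: 29.2
grip_force: 50.3
```

```bash
python3 - <<'E'
from h import *
s=ctrl.read_state();print(s['ee_pos'],s['wrist_force'])
E
```

```text
[ 649.28271806 -104.02442623   39.47013386] [-0.37740619 -0.36398967 -2.0398602 ]
```

Call:
step_arm(rows="0 0 .03 0 0 0 15;0 0 .03 0 0 0 15;0 0 0 0 0 0 15;0 0 0 0 0 0 29;0 0 0 0 0 0 34;0 0 0 0 0 0 40;0 0 0 0 0 0 50;0 0 -.2 0 0 0 62;0 0 -.8 0 0 0 62;0 0 -.9 0 0 0 62")

```text
time_s: 14.05
ee_pos: [649.0, -104.0, 95.1]
eef_rot: [-180.0, -0.0, 107.9]
wrist_force: [-0.0, -0.8, 0.2]
opening: 61.6
grip_force: 0.0
```

Call:
step_arm(rows="0 0 -.9 0 0 0 70;0 0 -.9 0 0 0 70;0 0 -.9 0 0 0 70;0 0 -.5 0 0 0 70;0 0 0 0 0 0 70;0 0 0 0 0 0 70;0 0 0 0 0 0 70;0 0 0 0 0 0 70;0 0 0 0 0 0 70;0 0 0 0 0 0 70")

```text
time_s: 15.3
ee_pos: [649.2, -104.0, 190.4]
eef_rot: [-180.0, -0.0, 107.9]
wrist_force: [0.6, -0.2, 0.1]
opening: 70.1
grip_force: 0.0
```

```bash
python3 - <<'E'
from h import *
i=cams.camera_info('wrist');cv2.imwrite('pics/w5.png',cams.read_camera('wrist'))
go([640,80.6,180],127.1); go([640,80.6,180],37.1)
E
```

```text
q7 37 yaw now 107.9, turn tool-z units -2.23 (alt 18.71)
rotvec now->goal units [-7.99075216e-04 -6.67201312e-04 -2.23062900e+00]
world d [ -9.2 184.6 -10.5] units before turn [5.95 1.6  0.35] after turn [5.09 3.47 0.35]
q7 37 yaw now 107.9, turn tool-z units 8.24 (alt -12.70)
rotvec now->goal units [-1.10074750e-03  9.89989727e-05  8.24134648e+00]
world d [ -9.2 184.6 -10.5] units before turn [5.95 1.6  0.35] after turn [ 3.47 -5.09  0.35]
```

View pics/w5.png

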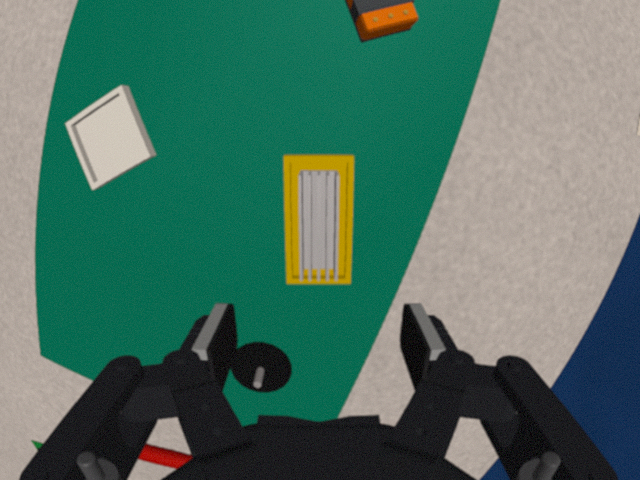

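The heat sink sits flat inside the yellow tray (tray columns 283–355, rows 154–285). Next is the transformer.

Call:
step_arm(rows=".85 .23 0 0 0 0 75;.85 .23 0 0 0 0 75;.85 .23 0 0 0 0 75;.85 .23 0 0 0 0 75;.85 .23 0 0 0 0 75;.85 .23 0 0 0 0 75;.85 .22 0 0 0 0 75;0 0 0 0 0 -1 75;0 0 0 0 0 -1 75;0 0 0 0 0 -.23 75")

```text
time_s: 16.6
ee_pos: [640.0, 80.6, 190.7]
eef_rot: [180.0, -0.0, 127.1]
wrist_force: [-0.2, 0.4, -0.7]
opening: 74.8
grip_force: 0.0
```

Call:
step_arm(rows="0 0 0 0 0 0 75;0 0 0 0 0 0 75;0 0 0 0 0 0 75;0 0 0 0 0 0 75;0 0 0 0 0 0 75;0 0 0 0 0 0 75;0 0 0 0 0 0 75;0 0 0 0 0 0 75;0 0 0 0 0 0 75;0 0 0 0 0 0 75")

```text
time_s: 17.85
ee_pos: [639.9, 80.6, 190.6]
eef_rot: [180.0, -0.0, 127.1]
wrist_force: [-0.0, 0.3, -0.1]
opening: 74.9
grip_force: 0.0
```

```bash
python3 - <<'E'
from h import *
i=cams.camera_info('wrist');im=cams.read_camera('wrist');cv2.imwrite('pics/w6.png',im)
import pickle;pickle.dump(i,open('w6.pkl','wb'))
[world_blobs(im,i,(235,120,400,300),h) for h in (0,36)]
s=ctrl.read_state();print(s['ee_pos'],s['eef_rot'])
E
```

```text
h 0 px [318. 226.] rect c [642.9  75.3] [50.3 56. ] yaw -52.9 circ [642.8  74.7] 35.3
h 36 px [318. 226.] rect c [636.9  83.2] [44.5 49.5] yaw -52.9 circ [636.8  82.7] 31.2
[639.9472766   80.58068817 190.5740477 ] [-1.79998283e+02 -4.49854989e-03  1.27097144e+02]
```

View pics/w6.png

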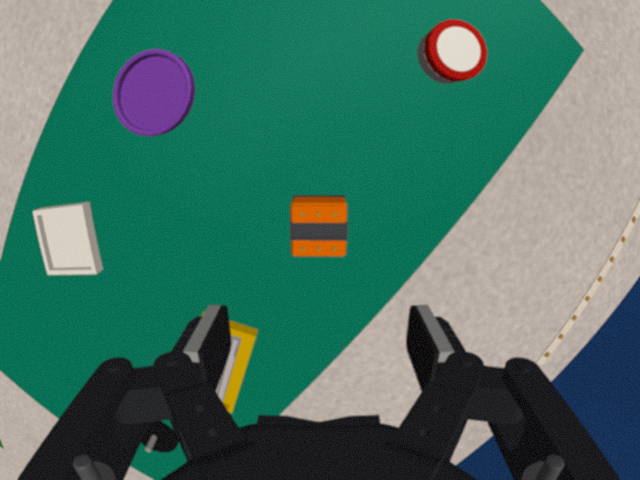

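The transformer is at (319,228), squared up with the jaws. The tin is at (458,50), the purple tray at (153,92) and the white tray at (70,240).

```bash
python3 - <<'E'
from h import *;import pickle
i=pickle.load(open('w6.pkl','rb'))
a=plane(i,(319,257.5),36,1);b=plane(i,(319,195),0,1);c=(a+b)/2;print(np.linalg.norm(a-b),c)
go([*c,37],127.1)
print('tin',plane(i,(459,49),34,1),'purple',plane(i,(153,92),13,1),'white top corners mean',np.mean([plane(i,q,13,1) for q in((33,210),(90,202),(102,272),(46,276))],0))
E
```

```text
43.1626823304506 [639.37770251  80.58793578]
q7 36 yaw now 127.1, turn tool-z units -0.00 (alt 20.94)
rotvec now->goal units [-0.00019976 -0.00052344 -0.00033227]
world d [  -0.6    0.  -153.6] units before turn [ 0.01 -0.01  5.12] after turn [ 0.01 -0.01  5.12]
tin [636.76070005 260.91148279] purple [458.91457924  89.02704939] white top corners mean [446.39618936 -84.18225111]
```

Call:
step_arm(rows="0 0 .9 0 0 0 75;0 0 .9 0 0 0 75;0 0 .9 0 0 0 75;0 0 .9 0 0 0 75;0 0 .9 0 0 0 75;0 0 .5 0 0 0 75;0 0 .22 0 0 0 75;0 0 0 0 0 0 75;0 0 0 0 0 0 30;0 0 0 0 0 0 30", force=50)

```text
time_s: 19.15
ee_pos: [640.8, 80.7, 35.2]
eef_rot: [179.9, 0.1, 127.1]
wrist_force: [0.9, 0.2, -0.6]
opening: 42.7
grip_force: 52.0
```

Call:
step_arm(rows="0 0 0 0 0 0 30;0 0 0 0 0 0 30;0 0 0 0 0 0 30;0 0 0 0 0 0 30;0 0 0 0 0 0 30;0 0 -.3 0 0 0 30;0 0 -.9 0 0 0 30;0 0 -.9 0 0 0 30;0 0 -.6 0 0 0 30;0 0 0 0 0 0 30")

```text
time_s: 20.4
ee_pos: [640.8, 80.7, 116.4]
eef_rot: [179.9, 0.1, 127.1]
wrist_force: [-1.1, -0.6, -1.3]
opening: 42.9
grip_force: 52.2
```

```bash
python3 - <<'E'
from h import *
go([445.5,-85,80],130)
E
```

```text
q7 38 yaw now 127.1, turn tool-z units -0.34 (alt 20.61)
rotvec now->goal units [ 0.01479204  0.00826575 -0.33707209]
world d [-195.3 -165.7  -36.4] units before turn [-0.48 -8.53  1.19] after turn [-0.05 -8.54  1.21]
```

Call:
step_arm(rows="0 0 0 0 0 -.34 30;0 -.95 0 0 0 0 30;0 -.95 0 0 0 0 30;0 -.95 0 0 0 0 30;0 -.95 0 0 0 0 30;0 -.95 0 0 0 0 30;0 -.95 0 0 0 0 30;0 -.95 0 0 0 0 30;-.05 -.95 0 0 0 0 30;0 -.95 .3 0 0 0 30")

```text
time_s: 21.65
ee_pos: [443.7, -86.1, 105.6]
eef_rot: [-180.0, 0.0, 130.0]
wrist_force: [1.0, -0.8, -2.0]
opening: 42.7
grip_force: 52.1
```

Call:
step_arm(rows="0 0 .3 0 0 0 30;0 0 .3 0 0 0 30;0 0 .2 0 0 0 30;0 0 0 0 0 0 30;0 0 0 0 0 0 30;0 0 0 0 0 0 30;0 0 0 0 0 0 30;0 0 0 0 0 0 30;0 0 0 0 0 0 30;0 0 0 0 0 0 30")

```text
time_s: 22.9
ee_pos: [444.5, -85.5, 82.0]
eef_rot: [180.0, 0.0, 130.0]
wrist_force: [-0.9, 0.2, -1.2]
opening: 42.9
grip_force: 52.1
```

```bash
python3 - <<'E'
from h import *
i=cams.camera_info('wrist');cv2.imwrite('pics/w7.png',cams.read_camera('wrist'))
import pickle;pickle.dump(i,open('w7.pkl','wb'))
go([445.5,-85,39],130)
E
```

```text
q7 57 yaw now 130.0, turn tool-z units 0.00 (alt -20.94)
rotvec now->goal units [-0.00014238 -0.00033412  0.00176125]
world d [  1.1   0.5 -43. ] units before turn [-0.01  0.04  1.43] after turn [-0.01  0.04  1.43]
```

View pics/w7.png

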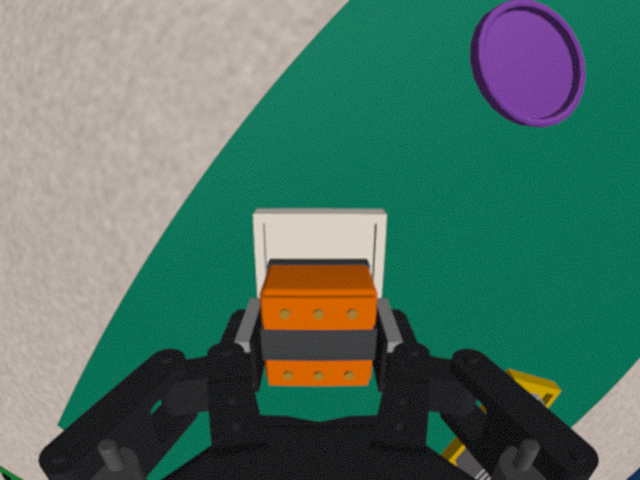

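The white tray's near edge spans columns 253–387 at row 214. The transformer hangs centred at column 319, with its near bottom edge at row 261.

```bash
python3 - <<'E'
from h import *;import pickle
i=pickle.load(open('w7.pkl','rb'));s=ctrl.read_state()
R=Ro.from_euler('xyz',s['eef_rot'],degrees=True)
for n,uv,h in(('trayNL',(253,214),13),('trayNR',(387,214),13),('trNbot',(319,261),47.5),('trTopL',(262,293),83.5),('trTopR',(376,293),83.5)):
    p=np.array([*plane(i,uv,h,1),0])-np.array([*s['ee_pos'][:2],0]);print(n,R.inv().apply(p).round(1))
E
```

```text
trayNL [ 34.5 -35.5   0. ]
trayNR [34.6 35.4  0. ]
trNbot [21.2 -0.7  0. ]
trTopL [ 22.5 -21.    0. ]
trTopR [22.5 19.6  0. ]
```

Call:
step_arm(rows="0 .02 .5 0 0 0 30;0 0 .5 0 0 0 30;0 0 .2 0 0 0 30;0 0 .1 0 0 0 30;0 0 .1 0 0 0 30;0 0 .03 0 0 0 30;0 0 .03 0 0 0 30;0 0 0 0 0 0 30;0 0 0 0 0 0 30;0 0 0 0 0 0 30")

```text
time_s: 24.2
ee_pos: [444.4, -84.9, 40.0]
eef_rot: [-180.0, -0.1, 130.0]
wrist_force: [-2.5, 0.4, 16.7]
opening: 43.2
grip_force: 54.2
```

Contact with the floor at 17 N, so I'll release.

Call:
step_arm(rows="0 0 0 0 0 0 43;0 0 0 0 0 0 47;0 0 0 0 0 0 52;0 0 0 0 0 0 62;0 0 -.2 0 0 0 72;0 0 -.8 0 0 0 72;0 0 -.9 0 0 0 72;0 0 -.9 0 0 0 72;0 0 -.9 0 0 0 72;0 0 -.9 0 0 0 72")

```text
time_s: 25.45
ee_pos: [444.9, -84.9, 178.8]
eef_rot: [-180.0, -0.1, 130.0]
wrist_force: [-0.1, 0.1, -0.2]
opening: 71.8
grip_force: 0.0
```

```bash
python3 - <<'E'
from h import *
i=cams.camera_info('wrist');cv2.imwrite('pics/w8.png',cams.read_camera('wrist'))
go([637,262,190],115)
E
```

```text
q7 79 yaw now 130.0, turn tool-z units 1.74 (alt -19.20)
rotvec now->goal units [0.02208584 0.00878514 1.74361077]
world d [190.6 347.5   8.7] units before turn [ 4.79 12.31 -0.26] after turn [ 7.81 10.65 -0.29]
```

View pics/w8.png

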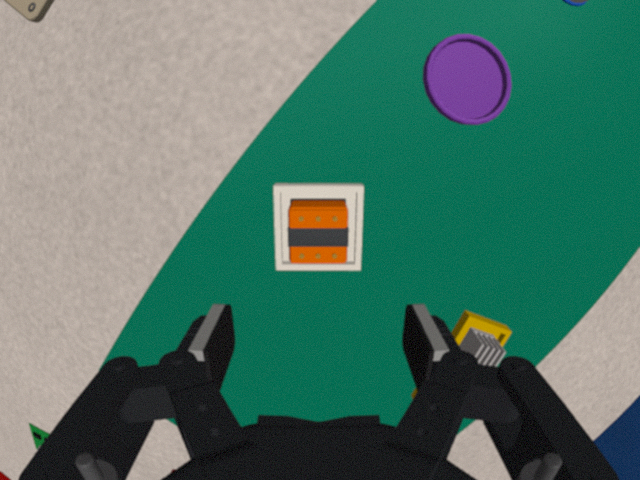

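The transformer is flat inside the white tray (centre (318,230)). Next is the tin.

Call:
step_arm(rows=".4 1 0 0 0 0 75;.4 1 0 0 0 0 75;.4 1 0 0 0 0 75;.4 1 0 0 0 0 75;.4 1 0 0 0 0 75;.4 1 0 0 0 0 75;.4 1 0 0 0 0 75;.4 1 0 0 0 0 75;.4 1 0 0 0 0 75;.4 1 0 0 0 0 75")

```text
time_s: 26.75
ee_pos: [597.8, 200.8, 177.6]
eef_rot: [-180.0, -0.1, 130.0]
wrist_force: [0.5, 0.2, 0.1]
opening: 75.1
grip_force: 0.0
```

Call:
step_arm(rows=".4 1 0 0 0 0 75;.4 1 0 0 0 0 75;0 .3 0 0 0 0 75;0 0 0 0 0 0 75;0 0 0 0 0 0 75;0 0 0 0 0 0 75;0 0 0 0 0 0 75;0 0 0 0 0 0 75;0 0 0 0 0 0 75;0 0 0 0 0 0 75")

```text
time_s: 28.0
ee_pos: [635.1, 262.5, 177.8]
eef_rot: [-180.0, -0.1, 130.0]
wrist_force: [1.2, -0.8, -0.6]
opening: 75.2
grip_force: 0.0
```

```bash
python3 - <<'E'
from h import *
i=cams.camera_info('wrist');im=cams.read_camera('wrist');cv2.imwrite('pics/w9.png',im)
import pickle;pickle.dump(i,open('w9.pkl','wb'))
world_blobs(im,i,(235,120,400,300),34,150,((0,0,150),(180,70,255)))
world_blobs(im,i,(235,120,400,300),34)
go([637,262,34])
E
```

```text
h 34 px [319. 239.] rect c [636.4 259.7] [35.2 35.1] yaw 40.1 circ [636.3 259.8] 18.2
h 34 px [319. 235.] rect c [634.2 262.3] [50.2 55.1] yaw -49.9 circ [634.5 262.5] 28.0
world d [   1.9   -0.6 -143.7] units before turn [-0.06  0.04  4.79]
```

Call:
step_arm(rows="-.1 -.03 .9 0 0 0 75;0 0 .9 0 0 0 75;0 0 .9 0 0 0 75;0 0 .9 0 0 0 75;0 0 .7 0 0 0 75;0 0 .35 0 0 0 75;0 0 .14 0 0 0 75;0 0 0 0 0 0 75;0 0 0 0 0 0 35;0 0 0 0 0 0 35", force=50)

```text
time_s: 29.3
ee_pos: [637.0, 260.0, 35.3]
eef_rot: [179.9, -0.1, 130.0]
wrist_force: [1.4, 0.9, 5.4]
opening: 48.7
grip_force: 52.1
```

Call:
step_arm(rows="0 0 0 0 0 0 35;0 0 0 0 0 0 35;0 0 0 0 0 0 35;0 0 0 0 0 0 35;0 0 0 0 0 0 35;0 0 -.3 0 0 0 35;0 0 -.9 0 0 0 35;0 0 -.9 0 0 0 35;0 0 -.6 0 0 0 35;0 0 0 0 0 0 35")

```text
time_s: 30.55
ee_pos: [637.1, 260.0, 116.5]
eef_rot: [179.9, -0.0, 130.0]
wrist_force: [0.0, -0.1, -0.8]
opening: 48.3
grip_force: 51.9
```

```bash
python3 - <<'E'
from h import *
go([457.3,88.2,82])
E
```

```text
world d [-179.8 -171.8  -34.5] units before turn [-0.53 -8.27  1.13]
```

Call:
step_arm(rows="-.06 -.92 0 0 0 0 35;-.06 -.92 0 0 0 0 35;-.06 -.92 0 0 0 0 35;-.06 -.92 0 0 0 0 35;-.06 -.92 0 0 0 0 35;-.06 -.92 0 0 0 0 35;-.06 -.92 0 0 0 0 35;-.06 -.92 0 0 0 0 35;-.05 -.91 0 0 0 0 35;0 0 .3 0 0 0 35")

```text
time_s: 31.8
ee_pos: [454.6, 86.6, 105.7]
eef_rot: [-179.9, -0.1, 129.9]
wrist_force: [0.3, 0.0, -0.4]
opening: 48.2
grip_force: 52.0
```

Call:
step_arm(rows="0 0 .4 0 0 0 35;0 0 .4 0 0 0 35;0 0 0 0 0 0 35;0 0 0 0 0 0 35;0 0 0 0 0 0 35;0 0 0 0 0 0 35;0 0 0 0 0 0 35;0 0 0 0 0 0 35;0 0 0 0 0 0 35;0 0 0 0 0 0 35")

```text
time_s: 33.05
ee_pos: [456.5, 88.1, 82.1]
eef_rot: [-180.0, -0.1, 130.0]
wrist_force: [1.0, -0.6, -0.8]
opening: 48.2
grip_force: 51.9
```

```bash
python3 - <<'E'
from h import *
i=cams.camera_info('wrist');cv2.imwrite('pics/w10.png',cams.read_camera('wrist'))
import pickle;pickle.dump(i,open('w10.pkl','wb'))
go([457.3,88.2,39.8])
E
```

```text
world d [  0.9   0.1 -42.3] units before turn [-0.02  0.03  1.41]
```

View pics/w10.png

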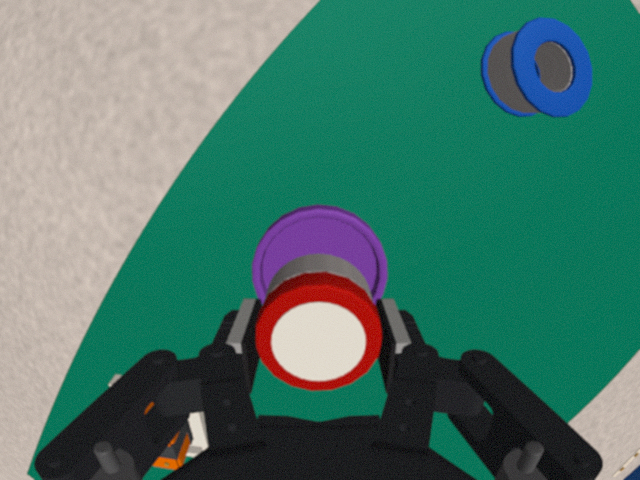

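```bash
python3 - <<'E'
from h import *;import pickle
i=pickle.load(open('w10.pkl','rb'));s=ctrl.read_state()
R=Ro.from_euler('xyz',s['eef_rot'],degrees=True)
for n,uv,h in(('trayN',(320,208),13),('trayL',(253,268),13),('trayR',(387,268),13),('tinNbot',(319,254),47.5),('disc',(319,341),81.5),('reel top',(552,67),40),):
    q=plane(i,uv,h,1);p=np.array([*q,0])-np.array([*s['ee_pos'][:2],0]);print(n,R.inv().apply(p).round(1),q)
E
```

```text
trayN [37.7 -0.1  0.1] [432.09198536 116.82603854]
trayL [  3.9 -37.2   0. ] [425.4186415   67.16917976]
trayR [ 4.  37.1 -0. ] [482.28402589 114.96648263]
tinNbot [24.5 -0.7  0. ] [440.14149925 106.36066118]
disc [ 1.1 -0.7  0. ] [455.18646329  88.40920831]
reel top [117.9 113.5   0.2] [467.52540348 251.34873347]
```

The tin hangs centred over the purple tray, with a residual under 1 mm. I'll lower and release, then go to the reel at about (468,253).

Call:
step_arm(rows="0 .02 .5 0 0 0 35;0 0 .5 0 0 0 35;0 0 .2 0 0 0 35;0 0 .1 0 0 0 35;0 0 .08 0 0 0 35;0 0 .03 0 0 0 35;0 0 .03 0 0 0 35;0 0 0 0 0 0 35;0 0 0 0 0 0 35;0 0 0 0 0 0 35")

```text
time_s: 34.35
ee_pos: [457.0, 88.5, 40.2]
eef_rot: [179.9, -0.1, 130.0]
wrist_force: [-2.2, -0.9, 13.5]
opening: 48.7
grip_force: 53.3
```

Call:
step_arm(rows="0 0 0 0 0 0 49;0 0 0 0 0 0 53;0 0 0 0 0 0 58;0 0 0 0 0 0 66;0 0 -.2 0 0 0 75;0 0 -.8 0 0 0 78;0 0 -.9 0 0 0 78;0 0 -.9 0 0 0 78;0 0 -.9 0 0 0 78;0 0 -.9 0 0 0 78")

```text
time_s: 35.6
ee_pos: [456.7, 88.3, 178.1]
eef_rot: [-180.0, -0.1, 130.0]
wrist_force: [0.8, -0.0, 0.7]
opening: 77.7
grip_force: 0.0
```

```bash
python3 - <<'E'
from h import *
i=cams.camera_info('wrist');cv2.imwrite('pics/w11.png',cams.read_camera('wrist'))
go([468,253,178])
E
```

```text
world d [  9.6 164.7  -2.6] units before turn [4.   3.77 0.1 ]
```

View pics/w11.png

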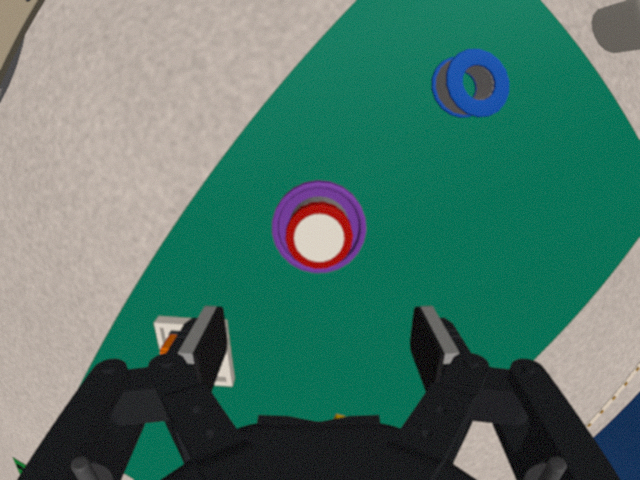

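The tin is flat in the purple tray (disc at (319,238)). Next is the reel, at (478,82).

Call:
step_arm(rows=".8 .75 0 0 0 0 80;.8 .75 0 0 0 0 80;.8 .75 0 0 0 0 80;.8 .75 0 0 0 0 80;.8 .77 0 0 0 0 80;0 0 0 0 0 0 80;0 0 0 0 0 0 80;0 0 0 0 0 0 80;0 0 0 0 0 0 80;0 0 0 0 0 0 80")

```text
time_s: 36.9
ee_pos: [466.6, 252.5, 177.2]
eef_rot: [-180.0, -0.1, 130.0]
wrist_force: [-0.2, -0.1, 0.3]
opening: 80.1
grip_force: 0.0
```

```bash
python3 - <<'E'
from h import *
i=cams.camera_info('wrist');im=cams.read_camera('wrist');cv2.imwrite('pics/w12.png',im)
hsv=cv2.cvtColor(im,cv2.COLOR_BGR2HSV)
m=cv2.inRange(hsv,(100,150,60),(125,255,255));m[:, :235]=0;m[:,400:]=0;m[:120]=0;m[300:]=0
# top flange: ellipse fit of bore (hole) and of outer far half
cs,hi=cv2.findContours(m,cv2.RETR_CCOMP,cv2.CHAIN_APPROX_NONE)
for k,h in zip(cs,hi[0]):
    if cv2.contourArea(k)<100: continue
    P=np.array([plane(i,q[0],40,True) for q in k],np.float32)
    print('hole' if h[3]>=0 else 'outer',k[:,0].mean(0).round(),np.round(cv2.minEnclosingCircle(P),1) if 0 else cv2.minEnclosingCircle(P),cv2.minAreaRect(P))
go([468,253,34])
E
```

```text
outer [321. 235.] ((465.82891845703125, 254.78343200683594), 29.17494773864746) ((465.99456787109375, 254.92808532714844), (50.43467330932617, 58.344886779785156), 41.760398864746094)
hole [322. 240.] ((468.3104553222656, 252.3611297607422), 13.904547691345215) ((468.40423583984375, 252.35214233398438), (26.8389892578125, 27.039030075073242), 84.37849426269531)
hole [321. 206.] ((454.74261474609375, 267.9803161621094), 17.826675415039062) ((451.98150634765625, 271.12799072265625), (35.624366760253906, 11.307705879211426), 41.25657272338867)
world d [   1.4    0.4 -143.1] units before turn [-0.03  0.05  4.77]
```

Call:
step_arm(rows="-.04 .04 .9 0 0 0 80;0 0 .9 0 0 0 80;0 0 .9 0 0 0 80;0 0 .9 0 0 0 80;0 0 .8 0 0 0 80;0 0 .4 0 0 0 80;0 0 .2 0 0 0 80;0 0 .1 0 0 0 80;0 0 0 0 0 0 80;0 0 0 0 0 0 38", force=60)

```text
time_s: 38.2
ee_pos: [468.3, 253.2, 24.6]
eef_rot: [180.0, -0.1, 130.0]
wrist_force: [-1.2, 1.2, 0.2]
opening: 63.8
grip_force: 0.0
```

Call:
step_arm(rows="0 0 0 0 0 0 38;0 0 0 0 0 0 38;0 0 0 0 0 0 38;0 0 0 0 0 0 38;0 0 0 0 0 0 38;0 0 -.3 0 0 0 38;0 0 -.9 0 0 0 38;0 0 -.9 0 0 0 38;0 0 -.9 0 0 0 38;0 0 0 0 0 0 38")

```text
time_s: 39.45
ee_pos: [469.0, 253.4, 115.7]
eef_rot: [179.8, -0.0, 130.0]
wrist_force: [-0.2, -0.2, -3.3]
opening: 50.6
grip_force: 63.3
```

```bash
python3 - <<'E'
from h import *
go([638.5,-269,116])
go([560,0,116],90)
E
```

```text
world d [ 1.695e+02 -5.224e+02  3.000e-01] units before turn [-16.97  -6.88  -0.04] q7 47 yaw now 130.0, turn tool-z units 4.66 (alt -16.29)
rotvec now->goal units [ 0.01906564 -0.01170353  4.65846044]
world d [  91.  -253.4    0.3] units before turn [-8.42 -3.11 -0.02] after turn [-8.45  3.03 -0.01]
```

Call:
step_arm(rows="-.9 -.36 0 0 0 0 38;-.95 -.38 0 0 0 0 38;-.95 -.38 0 0 0 0 38;-.95 -.38 0 0 0 0 38;-.95 -.38 0 0 0 0 38;-.95 -.38 0 0 0 0 38;-.95 -.38 0 0 0 0 38;-.95 -.38 0 0 0 0 38;-.95 -.38 0 0 0 0 38;-.95 -.38 0 0 0 0 38")

```text
time_s: 40.7
ee_pos: [562.9, -37.8, 112.3]
eef_rot: [-179.9, -0.2, 130.0]
wrist_force: [0.4, -0.3, -2.5]
opening: 50.5
grip_force: 63.2
```

Call:
step_arm(rows="-.95 -.38 0 0 0 0 38;-.95 -.38 0 0 0 0 38;-.95 -.38 0 0 0 0 38;-.95 -.38 0 0 0 0 38;-.95 -.38 0 0 0 0 38;-.9 -.38 0 0 0 0 38;-.9 -.38 0 0 0 0 38;-.8 -.4 0 0 0 0 38;0 0 0 0 0 0 38;0 0 0 0 0 0 38")

```text
time_s: 41.95
ee_pos: [634.2, -263.7, 111.8]
eef_rot: [-180.0, -0.3, 130.0]
wrist_force: [0.5, 0.9, -2.7]
opening: 50.4
grip_force: 63.2
```

```bash
python3 - <<'E'
from h import *
i=cams.camera_info('wrist');cv2.imwrite('pics/w13.png',cams.read_camera('wrist'))
import pickle;pickle.dump(i,open('w13.pkl','wb'))
go([638.5,-269,70])
E
```

```text
world d [  4.   -5.7 -42.1] units before turn [-0.24 -0.02  1.4 ]
```

View pics/w13.png

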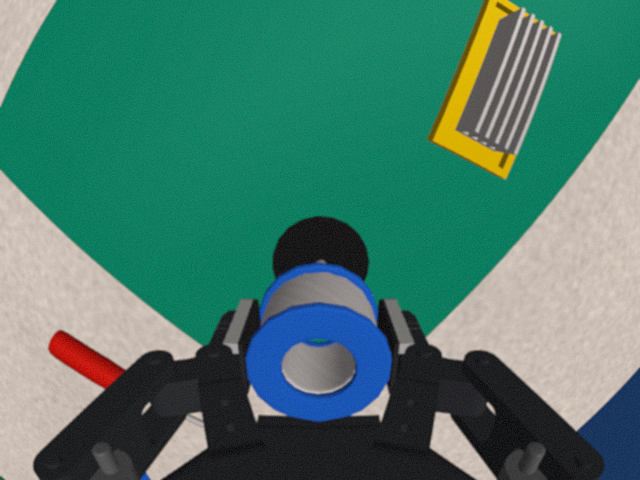

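The reel is upright over the spindle. The disc spans columns 273–369 with its near edge at row 217, the pin tip shows at (320,262), and the reel's top flange is at (319,362).

```bash
python3 - <<'E'
from h import *;import pickle
i=pickle.load(open('w13.pkl','rb'));s=ctrl.read_state();print(s['ee_pos'])
R=Ro.from_euler('xyz',s['eef_rot'],degrees=True);z=s['ee_pos'][2]-24.3
for n,uv,h in(('discN',(321,217),5),('discL',(273,260),4),('discR',(369,260),4),('pin tip',(320,262),30),('reelNbot',(319,263),z),('topN',(319,304),z+40),('topF',(319,420),z+40),('topL',(247,362),z+40),('topR',(391,362),z+40),):
    q=plane(i,uv,h,1);p=np.array([*q,0])-np.array([*s['ee_pos'][:2],0]);print(n,R.inv().apply(p).round(1),q.round(1))
E
```

```text
[ 634.5271403  -263.27084916  112.08087153]
discN [23.8  0.1  0.1] [ 619.3 -245. ]
discL [ -5.5 -31.4  -0. ] [ 614.  -287.7]
discR [-5.5 31.8 -0. ] [ 662.4 -247. ]
pin tip [ 3.  -0.6  0. ] [ 632.2 -261.4]
reelNbot [24.2 -1.3  0.1] [ 618.  -245.6]
topN [25.5 -1.3  0.1] [ 617.1 -244.6]
topF [-25.5  -1.3  -0.1] [ 649.9 -283.6]
topL [  2.3 -26.3   0. ] [ 612.9 -278.5]
topR [ 2.3 23.7  0. ] [ 651.2 -246.3]
```

Call:
step_arm(rows="-.24 .04 0 0 0 0 38;0 0 .5 0 0 0 38;0 0 .5 0 0 0 38;0 0 .5 0 0 0 38;0 0 .5 0 0 0 38;0 0 .3 0 0 0 38;0 0 .2 0 0 0 38;0 0 .1 0 0 0 38;0 0 .07 0 0 0 38;0 0 0 0 0 0 38")

```text
time_s: 43.25
ee_pos: [640.6, -269.8, 33.4]
eef_rot: [-180.0, -0.1, 130.0]
wrist_force: [-0.8, -0.4, -3.1]
opening: 50.7
grip_force: 63.2
```

Call:
step_arm(rows="0 0 .04 0 0 0 38;0 0 .03 0 0 0 38;0 0 .03 0 0 0 38;0 0 0 0 0 0 38;0 0 0 0 0 0 38;0 0 0 0 0 0 38;0 0 0 0 0 0 38;0 0 0 0 0 0 38;0 0 0 0 0 0 38;0 0 0 0 0 0 38")

```text
time_s: 44.5
ee_pos: [640.5, -269.7, 30.2]
eef_rot: [-180.0, -0.1, 130.0]
wrist_force: [1.0, -0.1, -3.0]
opening: 50.3
grip_force: 63.2
```

Call:
step_arm(rows="0 0 .03 0 0 0 38;0 0 .02 0 0 0 38;0 0 0 0 0 0 38;0 0 0 0 0 0 38;0 0 0 0 0 0 38;0 0 0 0 0 0 38;0 0 0 0 0 0 38;0 0 0 0 0 0 38;0 0 0 0 0 0 38;0 0 0 0 0 0 38")

```text
time_s: 45.75
ee_pos: [640.5, -269.7, 30.0]
eef_rot: [180.0, -0.1, 130.0]
wrist_force: [-1.5, 1.6, 6.2]
opening: 50.5
grip_force: 64.0
```

Contact, so I'll release and rise.

Call:
step_arm(rows="0 0 0 0 0 0 51;0 0 0 0 0 0 54;0 0 0 0 0 0 60;0 0 0 0 0 0 70;0 0 -.1 0 0 0 80;0 0 -.6 0 0 0 80;0 0 -.9 0 0 0 80;0 0 -.9 0 0 0 80;0 0 -.9 0 0 0 80;0 0 -.9 0 0 0 80")

```text
time_s: 47.0
ee_pos: [640.8, -270.1, 160.2]
eef_rot: [180.0, -0.0, 130.0]
wrist_force: [0.4, 0.1, -0.0]
opening: 80.0
grip_force: 0.0
```

Call:
step_arm(rows="0 0 -.9 0 0 0 80;0 0 -.9 0 0 0 80;0 0 -.9 0 0 0 80;0 0 -.9 0 0 0 80;0 0 -.5 0 0 0 80;0 0 0 0 0 0 80;0 0 0 0 0 0 80;0 0 0 0 0 0 80;0 0 0 0 0 0 80;0 0 0 0 0 0 80")

```text
time_s: 48.25
ee_pos: [640.7, -269.9, 280.3]
eef_rot: [-180.0, -0.1, 130.0]
wrist_force: [0.5, -0.4, 0.6]
opening: 79.8
grip_force: 0.0
```

```bash
python3 - <<'E'
from h import *
w=cams.read_camera('wrist');s=cams.read_camera('scene')
a=cv2.resize(s[140:340,90:540],(800,356));b=cv2.resize(w[100:400,150:490],(277,244))
o=np.zeros((600,800,3),np.uint8);o[:356]=a;o[356:,:277]=b;o[356:,280:]=cv2.resize(cams.read_camera('top')[165:310,140:500],(520,244));cv2.imwrite('pics/fin.png',o)
E
```

```text
(no output)
```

View pics/fin.png

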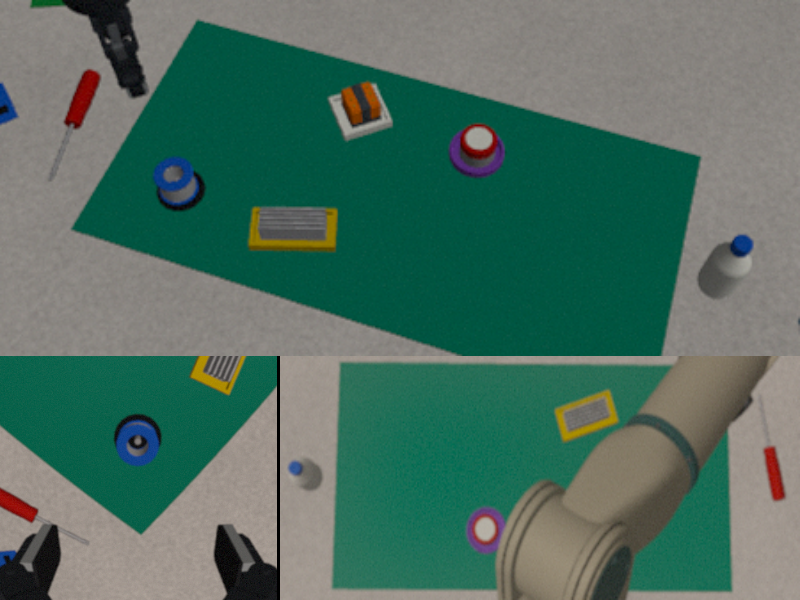

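All four parts sit upright in their holders. The reel is on its disc with the pin inside its bore (wrist view, lower left (138,440)), and the bottle and screwdriver are where they were.

```bash
python3 -c "
from cell import order;print(order.job_done())"
```

```text
the job is handed in; nothing more can be done
None
```

The job is handed in at about 48 s of robot time: the heat sink, transformer, tin and reel each stand upright and released in their own holders, and the bottle and screwdriver were left where they were.

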